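# Clear the packing foam and rebuild the freeze dryer's drying rack

## Robot

A 6-joint arm with a two-finger parallel gripper is mounted at the origin on the work surface. World frame = base frame: x ahead of the robot, y to its left, z up, the work surface at z = 0. Lengths are in m, angles in degrees, forces in N, time in s.
With the tool pointing down it reaches from about 0.325 to 0.9 m from the base axis. Payload 3.5 kg.
Tool frame: the origin (TCP) lies on the centre line of the jaws, within the pads' length; the fingertips stand bot.tips_ahead ahead of it and the grasp point (between the pads) is the TCP (bot.tips_ahead is the distance from the TCP to the fingertips, in m); z points along the fingers, y is the line along which they close (so a half turn about z gives the same grasp; the last joint's range is limited). The gripper opens to 85 mm and grips with 20 to 120 N. Pads are 22 mm wide; open, the fingers measure 114 mm over their backs; the gripper's body (76 mm by 85 mm) begins 54 mm behind the grasp point. The pads swing forward as they close: fully open they stand 13 mm farther back than shut.
Start: joints at [-80.638, 15.837, -1.513, 72.651, 0, 84.076], TCP at [0.165, -0.603, 0.217] pointing down, gripper open.
Joint ranges: [-178.77, 178.77], [-48.84, 107.48], [-61.69, 71.31], [-111.58, 123.2], [-90, 87.43], [-180, 180]. Speed limits (degrees/s): [147.25, 147.25, 180, 180, 180, 180].

## Interface

Orientations are given as a 3x3 rotation matrix whose columns are the frame's x, y, z axes.
In Python, from cell import bot, optics, nets gives the robot as it stands. The module is installed in compiled form; this text tells all that it offers. Calls block until the motion is done:
- bot.reach(position, orientation): joint-space move of the TCP to a pose.
- bot.servo_line(position, ori=None, speed=0.15, stop_force=None): straight line of the TCP; ori=None keeps the orientation; speed is the mean speed in m/s. With stop_force (N) it stops when the force on the tool has changed by that much, and returns True; else False.
- bot.goto_joints(angles): joint-space move.
- bot.move_gripper(opening, squeeze=None): finger opening in m; squeeze is the grip in N (None keeps the last); returns when the fingers have stopped.
- bot.wait(seconds).
- bot.ik(position, orientation): joint angles nearest the present ones, or None.
- optics.grab_frame(name): name is "scene" or "side" or "wrist"; returns a dict with "img" (400x640x3 uint8, red, green, blue), "fx", "fy", "cx", "cy" (pixels), "R" (3x3) and "t" (3): a world point X has camera coordinates R X + t; the wrist camera has in their place "mount" (4x4, takes a point from camera to tool coordinates, whose origin is the TCP and whose axes are the flange's). Camera axes: x right, y down, z forward; pixel columns grow to the right and rows downward; lengths in m; the calibration is good to about 2 mm. The wrist camera is an equidistant fisheye: a pixel r from the principal point sees the ray r / f radians off the axis. A picture is of the moment at which its call begins: read the wrist's pose just before it. There is no depth.
A pose or a line that the arm cannot do raises bot.PlanningError and nothing moves.
- bot.job_done(): hands the job in; it is judged then, once.
Trained networks look in the newest picture that a camera, given by its name, has taken for a name from the list of things; names that differ only in an ending like _2 or _b are one class to them, and where a whole thing is asked for, a point or a joint stands for the part that bears it (a point fixed in the world has none). Each returns a list of dicts, best first, with "score" (0 to 1); they miss things now and then, are a little off and sometimes report something else, mostly with a low value. They report only what shows in the picture. A call takes as long as a camera call.
- nets.find_in(query, camera): "at" ([x, y, z] in m, in the coordinates of the camera as it stood for that picture, good to about 4 mm: the middle of the surface that is visible of it).
- nets.mark_of(query, camera): "at" ([x, y, z] in m, in the coordinates of the camera as it stood for that picture, good to about 4 mm: a listed point, or the origin of a listed thing).
Readings, each from a call of its own:
- bot.get_time_s(): time.
- bot.get_q(): joint angles.
- bot.get_joint_velocities(): joint speeds.
- bot.get_tau(): joint torques, N m.
- bot.get_ee_pos(): TCP position.
- bot.get_ee_rot(): TCP orientation.
- bot.get_contact_force(): force on the tool from outside, world axes, zero at the start.
- bot.get_wrist_torque(): the same for the moment, N m.
- bot.get_opening(): finger opening in m.
- bot.get_grip_force(): force on a finger pad.
Only numpy, scipy, OpenCV 4.12 (cv2) and the standard library are available. Lean on these libraries where they do the work, as an engineer would, in place of code of your own. Each camera call takes 0.05 s, during which the arm holds its last target. There are 200 camera calls.

## Task

First clear all the blocks of packing foam off the bench and off the drying rack's base into the yellow waste bin. Then build up the rack on its splined post: a shelf plate at the bottom, then spacer plate and shelf plate in turn until none is left on the bench, each one slid right down so that it sits level, the tabs of the shelf plates over the base's pull tongue and the tabs of the spacer plates on the opposite side. Leave everything else on the bench where it is.

Things in the scene. Friction and masses are not known exactly. Their poses are not given: they have to be found in the camera images.
- rack: drying rack base, fixed: aluminium disc 150 mm across, 10 mm thick, with a flat pull tongue (30 mm wide) reaching out to 94 mm from the centre, and a steel splined post at its centre. Origin: centre of the underside, on the bench. x axis: along the tongue, outwards; z up. Each plate adds a layer of 11 mm on the post
- rack_seat (a point): centre of the post's foot on the base's top face (z = 10 mm), axes as the rack's; the lowest plate's underside sits here. Post, up from here: core of radius 13 mm with six straight ribs (4 mm wide, out to radius 20 mm, at 30, 90, 150 .. degrees from the tongue) up to 50 mm, then a cone, radius 8 mm at its top, 56 mm up
- rack_tip (a point): point on the top face of the pull tongue, 90 mm from the rack's centre along its x axis
- bin: yellow waste bin with a red rim, fixed, open at the top: 150 x 150 mm outside, walls and floor 5 mm, 110 mm high. Origin: centre of the underside
- shelf_1: shelf plate, aluminium, loose, about 140 g (one may be absent): disc 108 mm across, 4 mm thick, with a hexagonal boss (62 mm across flats, top 11 mm over the underside; a flat faces the tab) and a tab 24 mm wide reaching 68 mm from the centre. Bore: 6 teeth (tips at radius 16.5 mm), 3 mm play on the post; fits each 60 degrees of turn. Origin: centre of the underside; x to the tab; z up, boss up
- shelf_2: shelf plate, aluminium, loose, about 140 g (one may be absent): disc 108 mm across, 4 mm thick, with a hexagonal boss (62 mm across flats, top 11 mm over the underside; a flat faces the tab) and a tab 24 mm wide reaching 68 mm from the centre. Bore: 6 teeth (tips at radius 16.5 mm), 3 mm play on the post; fits each 60 degrees of turn. Origin: centre of the underside; x to the tab; z up, boss up
- shelf_3: shelf plate, aluminium, loose, about 140 g (one may be absent): disc 108 mm across, 4 mm thick, with a hexagonal boss (62 mm across flats, top 11 mm over the underside; a flat faces the tab) and a tab 24 mm wide reaching 68 mm from the centre. Bore: 6 teeth (tips at radius 16.5 mm), 3 mm play on the post; fits each 60 degrees of turn. Origin: centre of the underside; x to the tab; z up, boss up
- spacer_1: spacer plate, steel, loose, about 160 g: hexagonal ring, 62 mm across flats, 11 mm thick, no disc; on one flat a tab 18 mm wide, 7 mm thick (level with the underside) reaching 66 mm from the centre. Bore: 6 teeth (tips at radius 16.5 mm), 3 mm play on the post; fits each 60 degrees of turn. Origin: centre of the underside; x axis to the tab; z up
- spacer_2: spacer plate, steel, loose, about 160 g: hexagonal ring, 62 mm across flats, 11 mm thick, no disc; on one flat a tab 18 mm wide, 7 mm thick (level with the underside) reaching 66 mm from the centre. Bore: 6 teeth (tips at radius 16.5 mm), 3 mm play on the post; fits each 60 degrees of turn. Origin: centre of the underside; x axis to the tab; z up
- foam_1: off-white block of stiff packing foam, loose, 16 g (may be absent), 60 mm long (x), stepped: 40 mm wide (y -20 to 20) up to 20 mm high, then 24 mm wide (y -20 to 4) up to 36 mm high. Origin: centre of the 60 x 40 mm underside; z up. It starts on its underside, on the bench or on the rack's base
- foam_2: off-white block of stiff packing foam, loose, 16 g (may be absent), 60 mm long (x), stepped: 40 mm wide (y -20 to 20) up to 20 mm high, then 24 mm wide (y -20 to 4) up to 36 mm high. Origin: centre of the 60 x 40 mm underside; z up. It starts on its underside, on the bench or on the rack's base
- foam_3: off-white block of stiff packing foam, loose, 16 g (may be absent), 60 mm long (x), stepped: 40 mm wide (y -20 to 20) up to 20 mm high, then 24 mm wide (y -20 to 4) up to 36 mm high. Origin: centre of the 60 x 40 mm underside; z up. It starts on its underside, on the bench or on the rack's base
- foam_4: off-white block of stiff packing foam, loose, 16 g (may be absent), 60 mm long (x), stepped: 40 mm wide (y -20 to 20) up to 20 mm high, then 24 mm wide (y -20 to 4) up to 36 mm high. Origin: centre of the 60 x 40 mm underside; z up. It starts on its underside, on the bench or on the rack's base
- foam_5: off-white block of stiff packing foam, loose, 16 g (may be absent), 60 mm long (x), stepped: 40 mm wide (y -20 to 20) up to 20 mm high, then 24 mm wide (y -20 to 4) up to 36 mm high. Origin: centre of the 60 x 40 mm underside; z up. It starts on its underside, on the bench or on the rack's base
- dish_a: bystander, to be left alone: closed petri dish, 60 mm diameter, 16 mm high, loose. Origin: centre of the underside
- dish_b: bystander, to be left alone: closed petri dish, 70 mm diameter, 18 mm high, loose. Origin: centre of the underside
- media_bottle: bystander, to be left alone: glass media bottle with blue cap, 60 mm diameter, 130 mm high, loose. Origin: centre of the underside
- tip_box: bystander, to be left alone: pipette tip box, 89 x 126 x 64 mm, loose. Origin: centre of the underside
- tube_rack: bystander, to be left alone: white tube rack, 70 x 160 mm, 65 mm high, loose. Origin: centre of the underside
- pipette: bystander, to be left alone: hand pipette lying down, about 210 mm long, loose; origin about 70 mm from its thick end
- slide_box: bystander, to be left alone: blue slide box, 100 x 85 x 32 mm, loose. Origin: centre of the underside

How it is judged (in metres and radians):
On the way, in this order (a step that is already met when the one before it is completed fails the run):
1. every foam block present lies in the waste bin (x of foam_1 in the frame of bin between -0.072 and 0.072 m and y of foam_1 in the frame of bin between -0.072 and 0.072 m and z of each of foam_1, foam_2, foam_3, foam_4, foam_5 in the frame of bin below 0.1 m and x of foam_2 in the frame of bin between -0.072 and 0.072 m and y of foam_2 in the frame of bin between -0.072 and 0.072 m and x of foam_3 in the frame of bin between -0.072 and 0.072 m and y of foam_3 in the frame of bin between -0.072 and 0.072 m and x of foam_4 in the frame of bin between -0.072 and 0.072 m and y of foam_4 in the frame of bin between -0.072 and 0.072 m and x of foam_5 in the frame of bin between -0.072 and 0.072 m and y of foam_5 in the frame of bin between -0.072 and 0.072 m), for 0.2 s.
2. a shelf plate is seated on the post as layer 1 from the bottom, tab over the pull tongue (((z of shelf_1 in the frame of rack_seat between -0.004 and 0.004 m and (horizontal distance between shelf_1 and rack_seat below 0.007 m and angle between shelf_1's own z axis and vertical below 0.07 rad and x of rack_tip in the frame of shelf_1 above 0.072 m)) or (z of shelf_2 in the frame of rack_seat between -0.004 and 0.004 m and (horizontal distance between shelf_2 and rack_seat below 0.007 m and angle between shelf_2's own z axis and vertical below 0.07 rad and x of rack_tip in the frame of shelf_2 above 0.072 m)) or (z of shelf_3 in the frame of rack_seat between -0.004 and 0.004 m and (horizontal distance between shelf_3 and rack_seat below 0.007 m and angle between shelf_3's own z axis and vertical below 0.07 rad and x of rack_tip in the frame of shelf_3 above 0.072 m)))), for 0.2 s.
3. a spacer plate is seated on the post as layer 2 from the bottom, tab opposite the pull tongue (((z of spacer_1 in the frame of rack_seat between 0.007 and 0.015 m and (horizontal distance between spacer_1 and rack_seat below 0.007 m and angle between spacer_1's own z axis and vertical below 0.07 rad and x of rack_tip in the frame of spacer_1 below -0.072 m)) or (z of spacer_2 in the frame of rack_seat between 0.007 and 0.015 m and (horizontal distance between spacer_2 and rack_seat below 0.007 m and angle between spacer_2's own z axis and vertical below 0.07 rad and x of rack_tip in the frame of spacer_2 below -0.072 m)))), for 0.2 s.
4. a shelf plate is seated on the post as layer 3 from the bottom, tab over the pull tongue (((z of shelf_1 in the frame of rack_seat between 0.018 and 0.026 m and (horizontal distance between shelf_1 and rack_seat below 0.007 m and angle between shelf_1's own z axis and vertical below 0.07 rad and x of rack_tip in the frame of shelf_1 above 0.072 m)) or (z of shelf_2 in the frame of rack_seat between 0.018 and 0.026 m and (horizontal distance between shelf_2 and rack_seat below 0.007 m and angle between shelf_2's own z axis and vertical below 0.07 rad and x of rack_tip in the frame of shelf_2 above 0.072 m)) or (z of shelf_3 in the frame of rack_seat between 0.018 and 0.026 m and (horizontal distance between shelf_3 and rack_seat below 0.007 m and angle between shelf_3's own z axis and vertical below 0.07 rad and x of rack_tip in the frame of shelf_3 above 0.072 m)))), for 0.2 s.
5. a spacer plate is seated on the post as layer 4 from the bottom, tab opposite the pull tongue (((z of spacer_1 in the frame of rack_seat between 0.029 and 0.037 m and (horizontal distance between spacer_1 and rack_seat below 0.007 m and angle between spacer_1's own z axis and vertical below 0.07 rad and x of rack_tip in the frame of spacer_1 below -0.072 m)) or (z of spacer_2 in the frame of rack_seat between 0.029 and 0.037 m and (horizontal distance between spacer_2 and rack_seat below 0.007 m and angle between spacer_2's own z axis and vertical below 0.07 rad and x of rack_tip in the frame of spacer_2 below -0.072 m)))), for 0.2 s.
At the end, for the whole second after the job is handed in: All plates are on the post: shelves as layers 1, 3 (5), spacers as 2, 4, undersides within 4 mm of layer height (11 mm each), within 7 mm of the axis, tilt under 0.07 rad, shelf tabs in the spline position over the tongue, spacer tabs in the opposite one; all foam in the bin below its rim; at rest (all of step 1 and (z of shelf_1 in the frame of rack_seat between -0.004 and 0.004 m or z of shelf_1 in the frame of rack_seat between 0.018 and 0.026 m or z of shelf_1 in the frame of rack_seat between 0.04 and 0.048 m) and horizontal distance between each of shelf_1, shelf_2, shelf_3, spacer_1, spacer_2 and rack_seat below 0.007 m and angle between each of shelf_1, shelf_2, shelf_3, spacer_1, spacer_2's own z axis and vertical below 0.07 rad and x of rack_tip in the frame of shelf_1 above 0.072 m and (z of shelf_2 in the frame of rack_seat between -0.004 and 0.004 m or z of shelf_2 in the frame of rack_seat between 0.018 and 0.026 m or z of shelf_2 in the frame of rack_seat between 0.04 and 0.048 m) and x of rack_tip in the frame of shelf_2 above 0.072 m and (z of shelf_3 in the frame of rack_seat between -0.004 and 0.004 m or z of shelf_3 in the frame of rack_seat between 0.018 and 0.026 m or z of shelf_3 in the frame of rack_seat between 0.04 and 0.048 m) and x of rack_tip in the frame of shelf_3 above 0.072 m and (z of spacer_1 in the frame of rack_seat between 0.007 and 0.015 m or z of spacer_1 in the frame of rack_seat between 0.029 and 0.037 m) and x of rack_tip in the frame of spacer_1 below -0.072 m and (z of spacer_2 in the frame of rack_seat between 0.007 and 0.015 m or z of spacer_2 in the frame of rack_seat between 0.029 and 0.037 m) and x of rack_tip in the frame of spacer_2 below -0.072 m and linear speed of each of shelf_1, shelf_2, shelf_3, spacer_1, spacer_2, foam_1, foam_2, foam_3, foam_4, foam_5 below 0.03 m/s); the robot touches nothing.
It fails at once if a bystander (dishes, bottle, tip box, tube rack, pipette, slide box) is shifted by more than 50 mm or tipped over ((distance of dish_a from where it was at the start of the episode above 0.05 m or angle between dish_a's own z axis and vertical above 0.6 rad) or (distance of dish_b from where it was at the start of the episode above 0.05 m or angle between dish_b's own z axis and vertical above 0.6 rad) or (distance of media_bottle from where it was at the start of the episode above 0.05 m or angle between media_bottle's own z axis and vertical above 0.6 rad) or (distance of tip_box from where it was at the start of the episode above 0.05 m or angle between tip_box's own z axis and vertical above 0.6 rad) or (distance of tube_rack from where it was at the start of the episode above 0.05 m or angle between tube_rack's own z axis and vertical above 0.6 rad) or (distance of pipette from where it was at the start of the episode above 0.05 m or angle between pipette's own z axis and vertical above 0.6 rad) or (distance of slide_box from where it was at the start of the episode above 0.05 m or angle between slide_box's own z axis and vertical above 0.6 rad)).
Of shelf_1, shelf_2, shelf_3 only 2 to 3 are there at a start; the rules pass over those that are not, and their reading is None.
Of foam_1, foam_2, foam_3, foam_4, foam_5 only 3 to 5 are there at a start; the rules pass over those that are not, and their reading is None.
At some moment in a run one of shelf_1, shelf_2, shelf_3, spacer_1, spacer_2, foam_1, foam_2, foam_3, foam_4, foam_5 may be knocked a few centimetres aside while the robot is not near it.
It also fails if it takes over 210 s, if anything falls off the work surface, if the arm or the gripper's body presses on something with over 40 N, if the wrist force passes 120 N, or if a joint passes its speed limit or range.

## Working session

There is one attempt and no reset: what is moved stays moved. The work goes in short steps, each a Python script; the robot and the scene stay as the last script left them, time stands still between calls to the robot, and variables do not carry over. Pictures are saved under pics/ and viewed, at most 14 in all, crops included, and the job is handed in when it is done.

```bash
mkdir -p pics; cat > h.py <<'E'
import numpy as np, cv2
from cell import bot, optics, nets
def grab(n,save=None):
    f=optics.grab_frame(n)
    if save: cv2.imwrite(f'pics/{save}.png',cv2.cvtColor(f['img'],cv2.COLOR_RGB2BGR))
    return f
def c2w(f,p): return f['R'].T@(np.array(p)-f['t'])
def pix(f,X):
    c=f['R']@np.array(X)+f['t']; return np.array([f['fx']*c[0]/c[2]+f['cx'],f['fy']*c[1]/c[2]+f['cy']])
def ray(f,u,v,z):
    d=f['R'].T@np.array([(u-f['cx'])/f['fx'],(v-f['cy'])/f['fy'],1.]); o=-f['R'].T@f['t']
    return o+d*(z-o[2])/d[2]
E
python3 - <<'E'
from h import *
np.set_printoptions(precision=3,suppress=True)
print(bot.tips_ahead)
for n in ['scene','side']:
    f=grab(n,n+'0'); print(n,-f['R'].T@f['t'],f['fx'])
    for q in ['rack','rack_tip','bin','shelf_1','spacer_1','foam_1','dish_a','media_bottle','tip_box','tube_rack','pipette','slide_box']:
        print(q,[(round(d['score'],2),c2w(f,d['at']).round(3).tolist()) for d in nets.mark_of(q,n)])
E
```

```text
0.019
scene [ 1.648 -0.308  0.88 ] 491.76816945083044
rack [(0.7, [0.522, 0.048, -0.003])]
rack_tip [(0.64, [0.434, 0.049, 0.008])]
bin [(0.88, [0.411, -0.379, -0.003]), (0.66, [0.601, 0.551, -0.001]), (0.36, [0.606, 0.239, 0.001])]
shelf_1 [(0.9, [0.594, -0.353, -0.001]), (0.8, [0.606, 0.236, -0.003])]
spacer_1 [(0.81, [0.432, 0.242, 0.004]), (0.75, [0.488, 0.421, 0.001])]
foam_1 [(0.75, [0.502, 0.11, 0.005]), (0.69, [0.695, 0.016, -0.002])]
dish_a [(0.93, [0.738, 0.15, 0.002]), (0.79, [0.352, 0.136, 0.002])]
media_bottle [(0.7, [0.293, 0.363, 0.003])]
tip_box [(0.77, [0.604, 0.554, 0.001]), (0.27, [0.412, -0.376, 0.003])]
tube_rack [(0.56, [0.515, -0.548, 0.002])]
pipette [(0.63, [0.762, -0.159, -0.001]), (0.59, [0.514, -0.548, 0.001]), (0.2, [0.409, -0.376, -0.001])]
slide_box [(0.61, [0.708, 0.395, 0.001])]
side [0.463 0.933 1.133] 400.19189062870197
rack [(0.61, [0.527, 0.047, -0.001])]
rack_tip [(0.83, [0.432, 0.049, 0.01])]
bin [(0.77, [0.409, -0.38, 0.003]), (0.75, [0.431, 0.249, 0.001]), (0.3, [0.701, 0.015, 0.002])]
shelf_1 [(0.74, [0.603, -0.355, 0.001]), (0.7, [0.703, 0.015, 0.003])]
spacer_1 [(0.61, [0.43, 0.247, 0.0]), (0.56, [0.489, 0.421, -0.003])]
foam_1 [(0.66, [0.702, 0.014, 0.003]), (0.63, [0.514, -0.016, 0.014]), (0.61, [0.505, 0.109, 0.008]), (0.45, [0.431, 0.051, 0.01])]
dish_a [(0.76, [0.739, 0.153, 0.001]), (0.68, [0.61, 0.24, 0.005]), (0.65, [0.354, 0.137, -0.001])]
media_bottle [(0.86, [0.296, 0.362, -0.002]), (0.72, [0.435, 0.047, 0.007])]
tip_box [(0.92, [0.606, 0.552, 0.001]), (0.59, [0.526, 0.045, 0.014]), (0.31, [0.6, -0.357, -0.0]), (0.16, [0.495, 0.42, -0.005])]
tube_rack [(0.74, [0.738, 0.15, -0.002]), (0.6, [0.517, -0.55, 0.002])]
pipette [(0.57, [0.759, -0.157, -0.0])]
slide_box []
```

View pics/scene0.png

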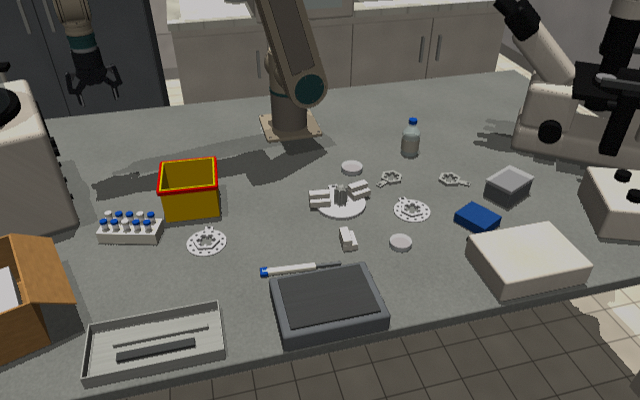

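View pics/side0.png

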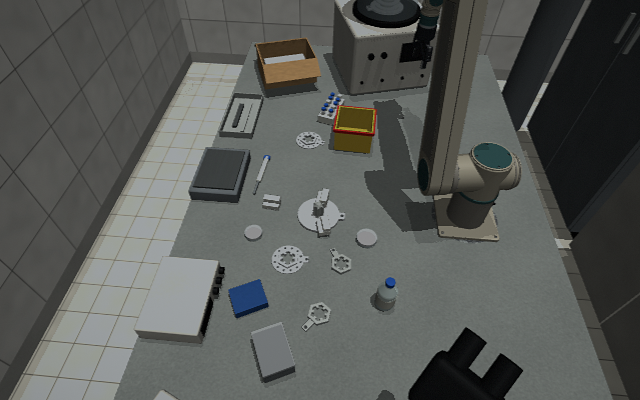

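Seen so far: 2 shelves (scene px 206,241 and 411,209), 2 spacers (390,178 and 452,179), and 3 foams, two of them on the base (320,198 and 358,190) and one at (348,239). The tongue points towards the robot. Next come close views from the wrist camera, rectified to top-down.

```bash
cat >> h.py <<'E'
def down(yaw):  # tool z down, tool x at yaw (deg)
    a=np.radians(yaw); c,s=np.cos(a),np.sin(a)
    return np.array([[c,s,0],[s,-c,0],[0,0,-1.]])
def wgrab():
    p=np.array(bot.get_ee_pos());R=np.array(bot.get_ee_rot()); f=optics.grab_frame('wrist')
    T=np.eye(4);T[:3,:3]=R;T[:3,3]=p; f['T']=T@f['mount']; return f
def wc2w(f,p): return (f['T']@np.r_[p,1])[:3]
def topdown(f,c,half,z,s=0.0005):
    """metric top view: image right=-world y, image up=+world x; s m/px"""
    n=int(2*half/s); k=(np.arange(n)-n/2)*s
    X=c[0]-k[:,None]+0*k; Y=c[1]-k[None]+0*X
    P=np.stack([X,Y,0*X+z],-1)-f['T'][:3,3]; C=P@f['T'][:3,:3]
    r=np.hypot(C[...,0],C[...,1]); th=np.arctan2(r,C[...,2]); g=th/np.maximum(r,1e-9)
    return cv2.remap(f['img'],(f['fx']*C[...,0]*g+f['cx']).astype(np.float32),(f['fy']*C[...,1]*g+f['cy']).astype(np.float32),cv2.INTER_LINEAR)
def save(im,n): cv2.imwrite(f'pics/{n}.png',cv2.cvtColor(im,cv2.COLOR_RGB2BGR))
E
python3 - <<'E'
from h import *
np.set_printoptions(precision=3,suppress=True)
def look(xy,z=.33,yaw=None):
    yaw=np.degrees(np.arctan2(xy[1],xy[0])) if yaw is None else yaw
    bot.reach([xy[0],xy[1],z],down(yaw)); return wgrab()
tiles=[]
f=look((.5,-.3)); print(f['mount'],f['fx'],f['cx'],f['cy'])
tiles.append(topdown(f,(.6,-.355),.1,.008)); b=topdown(f,(.41,-.38),.1,.11)
tiles.append(b)
for q in ['shelf_1','bin']: print(q,[(d['score'],wc2w(f,d['at'])) for d in nets.mark_of(q,'wrist')])
f=look((.53,.05)); tiles+= [topdown(f,(.525,.048),.1,.01),topdown(f,(.7,.015),.1,.03)]
for q in ['rack','rack_tip','foam_1','shelf_1']: print(q,[(d['score'],wc2w(f,d['at'])) for d in nets.mark_of(q,'wrist')])
f=look((.48,.32)); tiles+= [topdown(f,(.606,.238),.1,.008),topdown(f,(.431,.245),.1,.008),topdown(f,(.489,.42),.1,.008)]
for q in ['shelf_1','spacer_1']: print(q,[(d['score'],wc2w(f,d['at'])) for d in nets.mark_of(q,'wrist')])
tiles.append(tiles[0]*0)
t=[cv2.resize(i,(200,200),interpolation=cv2.INTER_AREA) for i in tiles]
save(np.vstack([np.hstack(t[:4]),np.hstack(t[4:])]),'tiles')
save(tiles[2],'racktop')
np.save('tiles.npy',np.array(tiles)); print(bot.get_time_s(),bot.tips_ahead)
E
```

```text
[[ 0.    -0.957 -0.291  0.074]
 [ 1.     0.    -0.001  0.   ]
 [ 0.001 -0.291  0.957 -0.157]
 [ 0.     0.     0.     1.   ]] 309.70691628693146 315.99365398998776 200.10733132320925
shelf_1 [(0.72, array([0.49 , 0.418, 0.001])), (0.64, array([ 0.6  , -0.352,  0.001]))]
bin [(0.9, array([ 0.408, -0.377,  0.004]))]
rack [(0.56, array([ 0.523,  0.047, -0.004])), (0.46, array([ 0.409, -0.376,  0.001]))]
rack_tip [(0.65, array([0.435, 0.043, 0.009]))]
foam_1 [(0.95, array([ 0.518, -0.014,  0.011])), (0.72, array([0.694, 0.02 , 0.001])), (0.19, array([ 0.607,  0.242, -0.001]))]
shelf_1 [(0.82, array([ 0.599, -0.353, -0.001])), (0.82, array([ 0.607,  0.244, -0.001])), (0.43, array([0.695, 0.019, 0.   ]))]
shelf_1 [(0.87, array([ 0.608,  0.239, -0.001])), (0.76, array([ 0.598, -0.355,  0.005])), (0.68, array([ 0.526,  0.05 , -0.003])), (0.5, array([0.349, 0.137, 0.   ]))]
spacer_1 [(0.95, array([ 0.434,  0.241, -0.001])), (0.67, array([0.491, 0.417, 0.001])), (0.31, array([ 0.737,  0.155, -0.001]))]
5.9417 0.019
```

View pics/tiles.png

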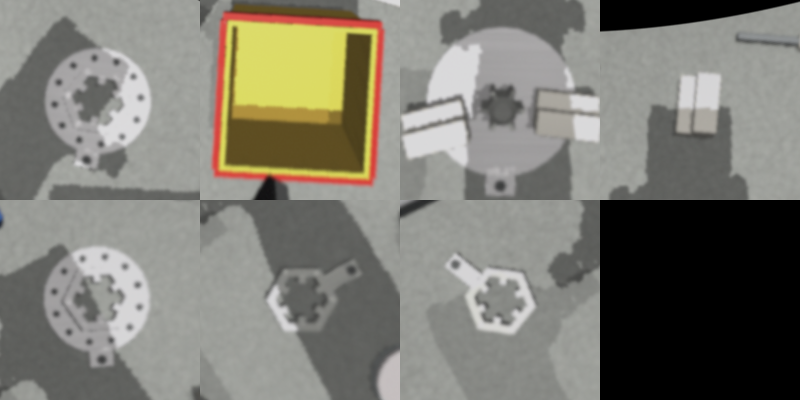

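View pics/racktop.png

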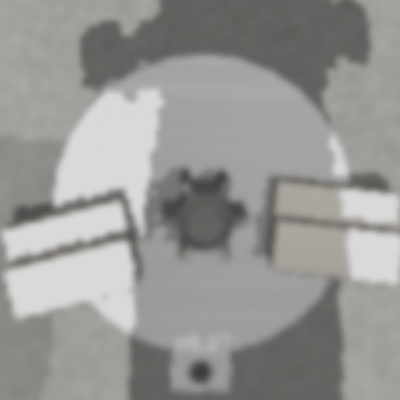

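All the plate tabs can be read: holes at tile px (86,160), (101,159), (151,69) and (55,64). The tongue hole is at (200,372), so the rack yaw is about 180°. Next I'll calibrate fingertip height by touching the bench and render the foams at their top heights.

```bash
python3 - <<'E'
from h import *
np.set_printoptions(precision=4,suppress=True)
bot.reach([.5,-.15,.08],down(-17))
for o in (.03,.07):
    bot.move_gripper(o,20)
    bot.servo_line([.5,-.15,.04],speed=.1)
    s=bot.servo_line([.5,-.15,.0],speed=.02,stop_force=3); print(o,bot.get_opening(),s,bot.get_ee_pos(),bot.tips_ahead)
    bot.servo_line([.5,-.15,.06],speed=.1)
T=[]
for xy,z in (((.503,.105),.046),((.515,-.012),.046),((.7,.017),.036)):
    yaw=np.degrees(np.arctan2(xy[1],xy[0]))
    bot.reach([xy[0]-.05,xy[1],.25],down(yaw)); f=wgrab()
    T+=[topdown(f,xy,.06,z,.0003), topdown(f,xy,.06,z-.016,.0003)]
    print([(d['score'],wc2w(f,d['at'])) for d in nets.mark_of('foam_1','wrist')[:2]])
t=[cv2.resize(i,(266,266)) for i in T]
for i in t: cv2.circle(i,(133,133),2,(255,0,0),-1)
save(np.vstack([np.hstack(t[::2]),np.hstack(t[1::2])]),'foams')
print(bot.get_time_s())
E
```

```text
0.03 0.03027326803420637 False [ 0.5001 -0.1501  0.0001] 0.019
0.07 0.07010588924610735 False [ 0.5001 -0.15    0.0001] 0.019
[(0.87, array([ 0.5187, -0.0171,  0.0096])), (0.85, array([0.502 , 0.1067, 0.0129]))]
[(0.63, array([0.5   , 0.1078, 0.0107]))]
[(0.97, array([ 0.5163, -0.0149,  0.0108]))]
18.45
```

View pics/foams.png

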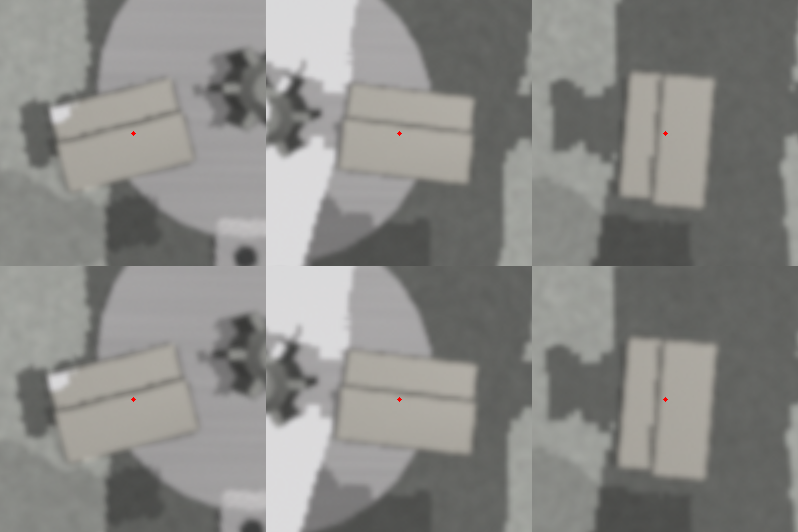

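The step line splits each foam. The wider strip, the 24 mm tall part, lies on the robot side for the first two (px 125,150 and 405,155) and on the right for the third (685,140). The touch test never registered contact, so I'll check that before grasping.

```bash
python3 - <<'E'
from h import *
np.set_printoptions(precision=4,suppress=True)
bot.reach([.5,-.15,.05],down(-17))
bot.move_gripper(.03,20); print(bot.get_contact_force())
for z in (.03,.02,.015,.01,.005):
    s=bot.servo_line([.5,-.15,z],speed=.03,stop_force=4); bot.wait(.1); print(z,s,bot.get_ee_pos(),np.array(bot.get_contact_force()),np.array(bot.get_q()))
    if s: break
f=grab('side')
p=pix(f,[.5,-.15,.03]).astype(int);print(p)
i=f['img'][p[1]-45:p[1]+45,p[0]-60:p[0]+60]; save(cv2.resize(i,(720,540)),'touch')
bot.servo_line([.5,-.15,.1],speed=.1)
E
```

```text
[ 0.1862  0.238  -0.2518]
0.03 False [ 0.5003 -0.1501  0.0302] [-0.0405 -0.9383 -0.3968] [-23.7982  15.4914 -26.9124  47.5662   0.0004 173.2038]
0.02 False [ 0.5  -0.15  0.02] [-0.3614  0.5459 -0.0729] [-23.7964  16.2713 -27.4107  46.3207   0.0001 173.203 ]
0.015 False [ 0.5   -0.15   0.015] [-0.2473  0.7469  0.1014] [-23.7957  16.6618 -27.6471  45.6963   0.0017 173.2036]
0.01 False [ 0.4999 -0.1499  0.0099] [-0.5477 -0.3129 -0.351 ] [-23.7953  17.0603 -27.876   45.0758   0.0012 173.2022]
0.005 False [ 0.4999 -0.15    0.0049] [-0.2077 -0.807   0.2146] [-23.7964  17.4629 -28.0977  44.4523  -0.0006 173.2021]
[328 170]
```

View pics/touch.png

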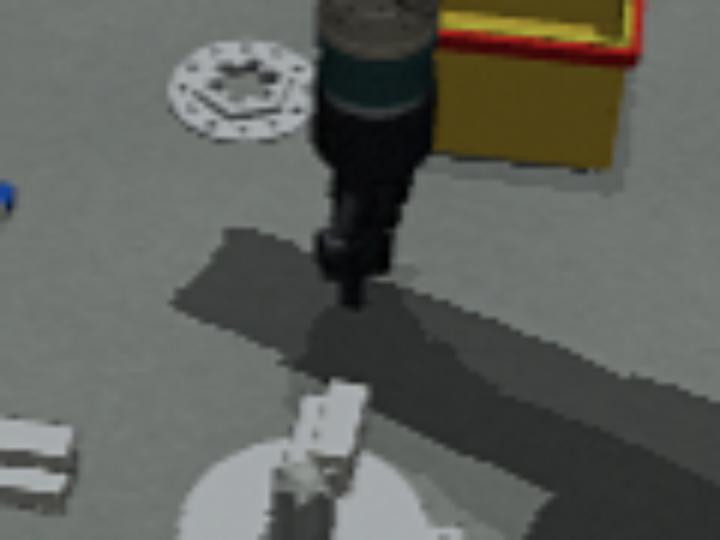

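```bash
python3 - <<'E'
from h import *
np.set_printoptions(precision=4,suppress=True)
bot.move_gripper(.03,20)
s=bot.servo_line([.5,-.15,.003],speed=.1,stop_force=4)
for k in range(9):
    z=.001-.002*k
    s=bot.servo_line([.5,-.15,z],speed=.02,stop_force=4); bot.wait(.1)
    F=np.array(bot.get_contact_force()); print(z,s,bot.get_ee_pos()[2],F)
    if s or F[2]>4: break
f=wgrab(); im=f['img'].copy()
M=np.linalg.inv(f['mount'])
for P,c in (([0,0,0],(255,0,0)),([0,.015,0],(255,0,0)),([0,-.015,0],(255,0,0)),([0,.015,.019],(0,255,0)),([0,-.015,.019],(0,255,0)),([0,0,.019],(0,255,0))):
    C=(M@np.r_[P,1])[:3]; r=np.hypot(*C[:2]); g=np.arctan2(r,C[2])/r
    p=(f['fx']*C[0]*g+f['cx'],f['fy']*C[1]*g+f['cy']); print(P,p)
    cv2.circle(im,(int(p[0]),int(p[1])),2,c,-1)
save(im[100:400,120:520],'w1')
bot.servo_line([.5,-.15,.1],speed=.1); print(bot.get_time_s())
E
```

```text
0.001 False 0.0012551302854404492 [0.026  0.9288 0.3373]
-0.001 False -0.0010687363876859257 [-0.3993 -0.0938  0.4457]
-0.003 False -0.003068959121233568 [-0.3492 -0.0434 -0.7484]
-0.005 False -0.005047165251521657 [ 0.3259 -0.022  -0.32  ]
-0.007 False -0.007058658162870039 [ 0.524  -1.069  -1.1433]
-0.009000000000000001 False -0.009039432815291536 [ 0.8035 -0.6425 -0.3685]
-0.011 False -0.011067032005076305 [-1.2258  0.846   0.7522]
-0.013000000000000001 False -0.013042737781032841 [-0.292  -0.4124  0.4237]
-0.015 False -0.014885137054693902 [ 0.2198 -1.7074  0.9167]
[0, 0, 0] (np.float64(315.889407871215), np.float64(245.10000222867632))
[0, 0.015, 0] (np.float64(342.65153502025885), np.float64(245.00274761496118))
[0, -0.015, 0] (np.float64(289.13366863518416), np.float64(244.97417437937648))
[0, 0.015, 0.019] (np.float64(340.2331494969358), np.float64(231.9296327287623))
[0, -0.015, 0.019] (np.float64(291.64036653436557), np.float64(231.90670037457224))
[0, 0, 0.019] (np.float64(315.9343721801868), np.float64(231.98344620851717))
29.8
```

View pics/w1.png

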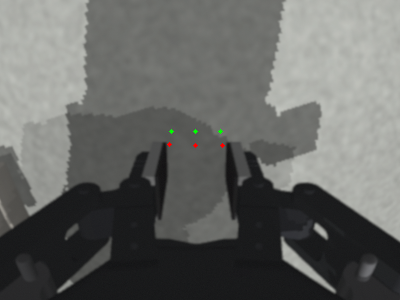

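The wrist picture shows the pads ending around (165,145) and (230,145). Scale and occlusion put the tips behind the TCP, not ahead of it, which agrees with the missing contact. I'll find the true contact height by touch.

```bash
python3 - <<'E'
from h import *
np.set_printoptions(precision=4,suppress=True)
for o in (.03,.064):
    bot.move_gripper(o,20)
    bot.servo_line([.5,-.15,-.008],speed=.15)
    s=bot.servo_line([.5,-.15,-.045],speed=.02,stop_force=4)
    print(o,s,bot.get_ee_pos(),bot.get_contact_force(),bot.get_time_s())
    bot.servo_line([.5,-.15,.04],speed=.15)
E
```

```text
0.03 True [ 0.5001 -0.1501 -0.0149] [0.1846 0.1889 4.7445] 31.575
0.064 True [ 0.5    -0.15   -0.0205] [-0.8261  0.9053  4.9605] 33.8417
```

Measured: the tip stands 15 mm above the TCP reading at 30 mm opening and 20.5 mm above at 64 mm. Using that, I'll clear the foam.

```bash
cat >> h.py <<'E'
def tipoff(o): return .015+(o-.03)/.034*.0055      # tip z minus TCP z
def best(p,yaws):
    q0=np.array(bot.get_q()); c=[]
    for y in yaws:
        q=bot.ik(list(p),down(y))
        if q is not None: c.append((np.abs(np.array(q)-q0).max()+0*abs(q[5]),y))
    return min(c)[1]
E
cat > foam.py <<'E'
from h import *
def foam(x,y,yaw,zb,drop):
    bot.move_gripper(.05,25)
    y0=best((x,y,.12),(yaw,yaw+180,yaw-180))
    bot.reach([x,y,.12],down(y0))
    z=zb+.022-tipoff(.024)
    s=bot.servo_line([x,y,z],speed=.12,stop_force=8)
    bot.move_gripper(.01,25); o=bot.get_opening()
    bot.servo_line([x,y,.17],speed=.2); print('grip',s,o,bot.get_opening())
    if bot.get_opening()<.018: return False
    b=np.array([.411,-.379])+drop
    y1=best((*b,.17),(0,180,-180))
    bot.reach([*b,.17],down(y1)); bot.servo_line([*b,.10],speed=.15)
    bot.move_gripper(.055); bot.servo_line([*b,.19],speed=.25); return True
E
python3 - <<'E'
from foam import *
print(foam(.6964,.0089,176.2,0,(0,.03)))
grab('scene','s1'); print(bot.get_time_s())
E
```

```text
grip False 0.023201268525095693 0.023476501265681467
True
41.3667
```

View pics/s1.png

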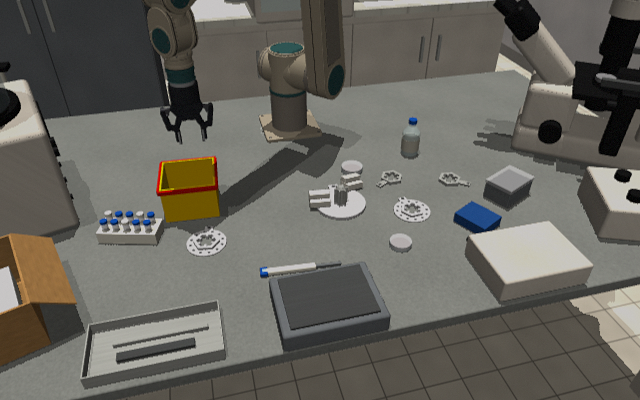

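The bench foam has gone into the bin. The left base foam has shifted from (358,190) to about (352,182), so that was the knock. I'll take the other one, then look again.

```bash
python3 - <<'E'
from foam import *
print(foam(.5071,-.0156,83.8,.01,(0,-.03)))
xy=(.46,.11)
bot.reach([.43,.09,.25],down(12)); f=wgrab()
print([(d['score'],wc2w(f,d['at']).round(3)) for d in nets.mark_of('foam_1','wrist')])
save(np.hstack([topdown(f,xy,.1,z,.0005) for z in (.046,.036)]),'f1'); print(bot.get_time_s())
E
```

```text
grip False 0.02315493614837617 0.02327808396224513
True
[(0.85, array([0.451, 0.1  , 0.007])), (0.64, array([ 0.414, -0.42 ,  0.004]))]
50.1333
```

View pics/f1.png

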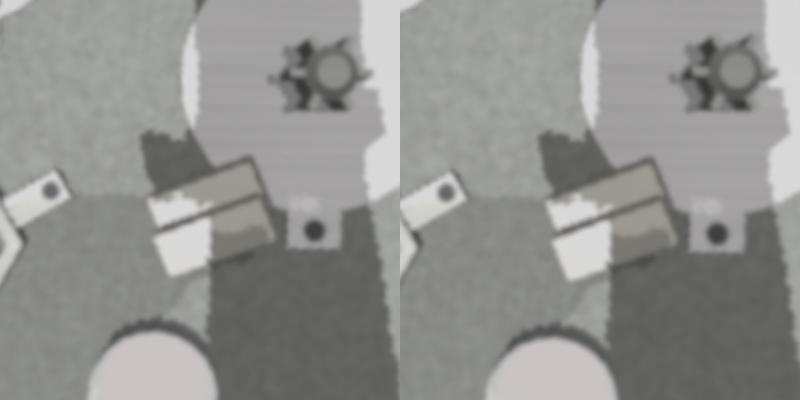

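The foam now straddles the base's edge, with the tall half centred at px (215,238).

```bash
python3 - <<'E'
from foam import *
print(foam(.441,.1025,111.4,.006,(0,0)))
f=wgrab()
b=topdown(f,(.41,-.38),.1,.05)
bot.reach([.5,-.3,.33],down(-31)); f=wgrab()
a=topdown(f,(.597,-.355),.06,.006,.0003)
print('shelf',[(d['score'],wc2w(f,d['at']).round(4)) for d in nets.mark_of('shelf_1','wrist')[:2]])
print('foam',[(d['score'],wc2w(f,d['at']).round(4)) for d in nets.mark_of('foam_1','wrist')])
save(np.hstack([cv2.resize(i,(400,400)) for i in (topdown(f,(.41,-.38),.1,.05),a)]),'b1'); print(bot.get_time_s())
E
```

```text
grip False 0.023875722057570836 0.023568258951567278
True
shelf [(0.85, array([0.6072, 0.2407, 0.002 ])), (0.79, array([ 5.976e-01, -3.537e-01,  5.000e-04]))]
foam [(0.97, array([ 0.4047, -0.3963,  0.0403])), (0.82, array([ 0.4107, -0.4181,  0.0031])), (0.8, array([ 0.4087, -0.3425,  0.0049]))]
58.425
```

View pics/b1.png

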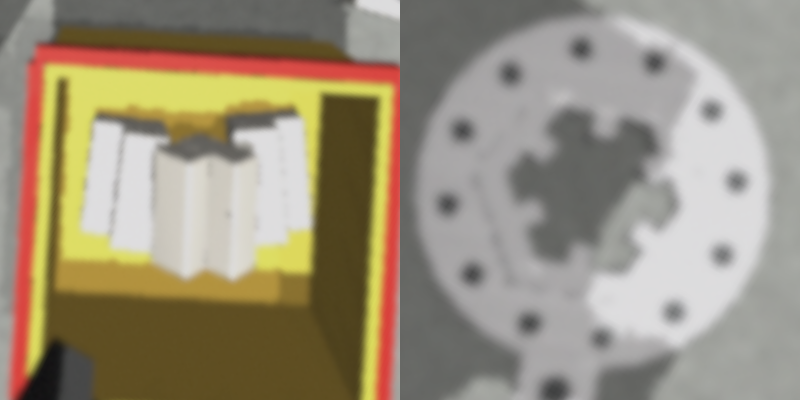

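All three foams are in the bin. Shelf A's centre is at crop px (593,190) and its tab hole at (555,390), which gives (0.599, -0.353) and a yaw of 169°. Next: place shelf A.

```bash
cat > plate.py <<'E'
from h import *
RACK=np.array([.524,.0475]); RY=180.
w=lambda a:(a+180)%360-180
def pick(x,y,tab,target,ks):
    """grip hex flats; returns tool yaw offset from tab"""
    q0=np.array(bot.get_q()); c=[]
    for k in ks:
        qa=bot.ik([x,y,.12],down(tab+90+60*k)); qb=bot.ik([*RACK,.12],down(target+90+60*k))
        if qa is None or qb is None: continue
        c.append((np.abs(np.array(qa)-qb).max()+.3*np.abs(np.array(qa)-q0).max(),90+60*k,qa))
    cost,off,_=min(c,key=lambda t:t[0])
    bot.move_gripper(.08,40)
    bot.reach([x,y,.08],down(tab+off))
    s=bot.servo_line([x,y,.0054-tipoff(.062)],speed=.08,stop_force=8)
    bot.move_gripper(.05,40); o=bot.get_opening()
    bot.servo_line([x,y,.10],speed=.15)
    print('pick',s,round(o,4),round(bot.get_opening(),4),'off',off,'t',bot.get_time_s()); return off
def place(off,target,layer):
    g=.0054-tipoff(.062); zt=.010+.011*layer+g; R=down(target+off)
    bot.reach([*RACK,.09+g],R)
    bot.servo_line([*RACK,.078+g],speed=.1)
    offs=[(0,0,0)]+[(r*np.cos(a),r*np.sin(a),0) for r in (.002,.004) for a in np.arange(6)*np.pi/3]
    offs=offs[:1]+[(0,0,5),(0,0,-5)]+offs[1:]
    for dx,dy,dyaw in offs:
        p=RACK+(dx,dy); R=down(target+off+dyaw)
        z=bot.get_ee_pos()[2]
        bot.servo_line([*p,z],R,speed=.05)
        s=bot.servo_line([*p,zt-.001],speed=.05,stop_force=7)
        z=bot.get_ee_pos()[2]; print('try',dx,dy,dyaw,s,'above seat',round(z-zt,4),np.round(bot.get_contact_force(),1))
        if z-zt<.003: break
        bot.servo_line([*p,z+.003],speed=.05)
    else: print('NOT seated'); return False
    bot.move_gripper(.08); p=np.array(bot.get_ee_pos())
    bot.servo_line([p[0],p[1],.16],speed=.2); print('t',bot.get_time_s()); return True
E
python3 - <<'E'
from plate import *
off=pick(.599,-.353,169.2,RY,range(6))
if bot.get_opening()>.055: print(place(off,RY,0))
bot.reach([.48,.0,.30],down(0)); f=wgrab()
save(np.hstack([topdown(f,(.524,.0475),.1,.014),topdown(f,(.606,.24),.1,.006)]),'p1')
E
```

```text
pick False 0.0599 0.0604 off 210 t 62.425
try 0 0 0 True above seat 0.0012 [-0.8 -0.5  4.3]
t 66.9833
True
```

View pics/p1.png

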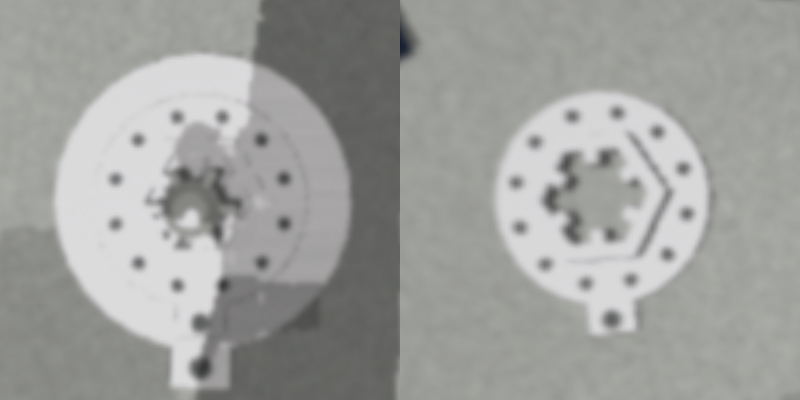

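Shelf A is seated with its tab over the tongue (hole px 200,322 above 200,368). Next: spacer A, then the second shelf. Its hole at (611,319) and centre (602,198) match the earlier estimate.

```bash
python3 - <<'E'
from plate import *
bot.reach([.43,.22,.28],down(20)); f=wgrab()
print('spacer',[(d['score'],wc2w(f,d['at']).round(4)) for d in nets.mark_of('spacer_1','wrist')[:3]])
off=pick(.432,.2435,-58.5,0,(1,2,4,5))
ok=bot.get_opening()>.055
if ok: ok=place(off,0,1); print(ok)
if ok:
    off=pick(.6065,.2395,-176,RY,range(6))
    if bot.get_opening()>.055: print(place(off,RY,2))
bot.reach([.46,.25,.30],down(30)); f=wgrab()
save(np.hstack([topdown(f,(.524,.0475),.1,.036),topdown(f,(.489,.42),.1,.008)]),'p2')
print('spacer',[(d['score'],wc2w(f,d['at']).round(4)) for d in nets.mark_of('spacer_1','wrist')[:3]])
E
```

```text
spacer [(0.94, array([0.4318, 0.2422, 0.0018])), (0.79, array([0.4907, 0.4184, 0.0022]))]
pick False 0.0604 0.0606 off 150 t 72.5917
try 0 0 0 True above seat 0.0009 [-1.  -0.5  4.2]
t 76.675
True
pick False 0.0602 0.0606 off 330 t 80.35
try 0 0 0 True above seat 0.0011 [-0.5  0.1  5.6]
t 83.75
True
spacer [(0.83, array([0.4905, 0.4189, 0.0022]))]
```

View pics/p2.png

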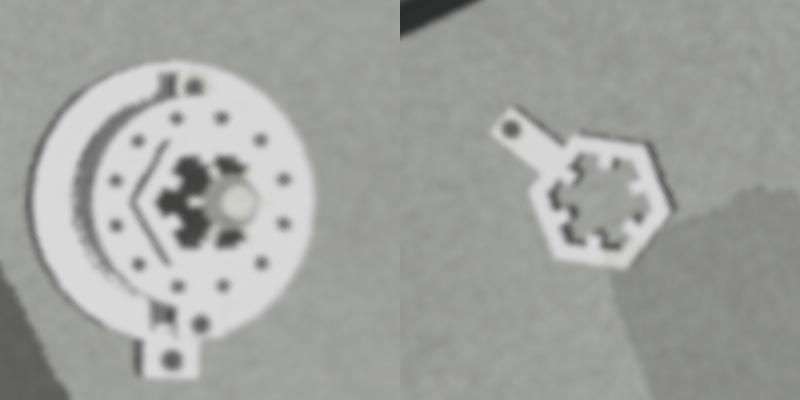

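Three layers are in place, level and correctly oriented. Spacer B is at px (603,201) with its hole at (511,129). Last plate.

```bash
python3 - <<'E'
from plate import *
off=pick(.4893,.4186,51.7,0,(1,2,4,5))
if bot.get_opening()>.055: print(place(off,0,3))
bot.reach([.45,-.15,.30],down(-20)); bot.wait(.3); f=wgrab()
print('foam',[(d['score'],wc2w(f,d['at']).round(3)) for d in nets.mark_of('foam_1','wrist')])
a=topdown(f,(.524,.0475),.1,.05)
s=grab('side')['img'][140:340,180:440]
save(np.hstack([a,cv2.resize(s,(400,400))]),'p3')
E
```

```text
pick False 0.0608 0.0604 off 390 t 89.8417
try 0 0 0 True above seat 0.0011 [-1.3  0.6  4.3]
t 93.525
True
foam [(0.98, array([ 0.413, -0.419,  0.002])), (0.72, array([ 0.404, -0.396,  0.037])), (0.62, array([ 0.409, -0.339,  0.006]))]
```

View pics/p3.png

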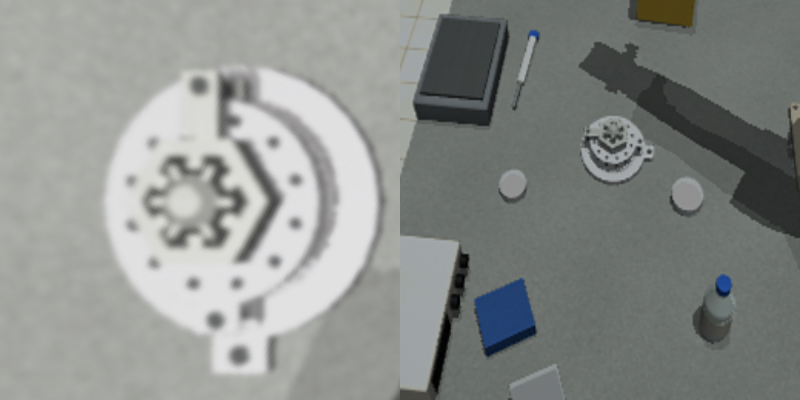

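The fourth layer is seated with its tab opposite the tongue (hole px 199,85). No plates or foam are left on the bench, and all three foams are in the bin.

```bash
python3 -c "
from h import *
print(bot.job_done())"
```

```text
the job is handed in; nothing more can be done
None
```

The job is handed in: all three foam blocks are in the bin and the rack is stacked shelf, spacer, shelf, spacer, each seated with its tab on the correct side; the robot gave no verdict on the judging.

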